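Snap the dust cap onto the wheel hub, clip by clip

TASK

The orange dust cap lies loose on the three spring clips on the hub of a green wheel. With your fingertips press its rim down over one clip after the other, at the raised thumb bars, until all three clips have snapped over it and the cap sits flush all round. Only press: a firm push for each clip, no blow, do not pick up the cap or the wheel, leave the wheel where it lies and do not disturb the other things on the bench.

Things in the scene. Friction and masses are not known exactly. Their poses are not given: they have to be found in the camera images.
- wheel: Green guide wheel, 140 mm across, lying flat and loose on the bench (about 1 kg), hub upward. Origin: centre of its underside, z up. A black collar on its hub, 128 mm across, carries three black spring clips, upright tongues 14 mm wide, tops 80 mm above the bench, 60 mm from the axis, at the wheel's own +x (clip 0) and 120 (clip 1) and 240 degrees (clip 2) counterclockwise from it.
- cap: Orange rigid dust cap, 90 g, 96 mm across (119 mm over the ears that straddle the clips), 17 mm high, 21 mm with its thumb bars. Origin: centre of its underside, z up; a boss inside centres it. At the start it lies level on the clips' slanted noses, origin 74 mm above the bench; home it stands on solid seats at 66.4 mm. A push in its middle loads all three clips at once and is no good.
- clip_0 (a joint): Spring hinge at the foot of clip 0: 0 is upright; it rests within 0.03 of that both before and after it has snapped; it leans outward (to about 0.1 rad) while the rim passes its nose. Pressed on thumb bar 0, the cap tilts, for the other clips hold it; at roughly 10 to 18 N clip 0 gives way and snaps over the rim. It then holds while the others are pressed.
- clip_1 (a joint): Spring hinge at the foot of clip 1: 0 is upright; it rests within 0.03 of that both before and after it has snapped; it leans outward (to about 0.1 rad) while the rim passes its nose. Pressed on thumb bar 1, the cap tilts, for the other clips hold it; at roughly 10 to 18 N clip 1 gives way and snaps over the rim. It then holds while the others are pressed.
- clip_2 (a joint): Spring hinge at the foot of clip 2: 0 is upright; it rests within 0.03 of that both before and after it has snapped; it leans outward (to about 0.1 rad) while the rim passes its nose. Pressed on thumb bar 2, the cap tilts, for the other clips hold it; at roughly 10 to 18 N clip 2 gives way and snaps over the rim. It then holds while the others are pressed.
- cap_pad_0 (a point): Top of thumb bar 0 on the cap: where to press for clip 0. A rounded orange ridge 23 mm long, 8 mm wide, across the radius, the cap's highest part, 40.5 mm from its centre toward clip 0; about 95 mm above the bench at the start, 87.4 mm when home; it always stands higher than the clips' tops.
- cap_pad_1 (a point): Top of thumb bar 1 on the cap: where to press for clip 1. A rounded orange ridge 23 mm long, 8 mm wide, across the radius, the cap's highest part, 40.5 mm from its centre toward clip 1; about 95 mm above the bench at the start, 87.4 mm when home; it always stands higher than the clips' tops.
- cap_pad_2 (a point): Top of thumb bar 2 on the cap: where to press for clip 2. A rounded orange ridge 23 mm long, 8 mm wide, across the radius, the cap's highest part, 40.5 mm from its centre toward clip 2; about 95 mm above the bench at the start, 87.4 mm when home; it always stands higher than the clips' tops.
- cap_rim_0 (a point): Middle of the round bead (6 mm thick) of the cap's rim at clip 0, 51 mm from the cap's centre, 3 mm above its underside. Height above the wheel's underside: 77 mm at the start, 69.4 mm (give or take 0.7) once clip 0 has snapped over it.
- cap_rim_1 (a point): Middle of the round bead (6 mm thick) of the cap's rim at clip 1, 51 mm from the cap's centre, 3 mm above its underside. Height above the wheel's underside: 77 mm at the start, 69.4 mm (give or take 0.7) once clip 1 has snapped over it.
- cap_rim_2 (a point): Middle of the round bead (6 mm thick) of the cap's rim at clip 2, 51 mm from the cap's centre, 3 mm above its underside. Height above the wheel's underside: 77 mm at the start, 69.4 mm (give or take 0.7) once clip 2 has snapped over it.
- marker_pen: Black and red felt marker, 131 mm long, 16 mm thick, lying on the bench near the wheel: bystander. Origin under its middle.
- spanner: Steel spanner, 170 mm long, 8 mm thick, lying flat near the front edge: bystander. Origin under its middle.
- tape_roll: Roll of blue masking tape, 84 mm across, 48 mm high, flat on the bench: bystander. Origin under its middle.
- box_a: Orange bearing carton, 54 x 54 x 25 mm: bystander. Origin under its middle.
- box_b: Black bearing carton, 54 x 54 x 24 mm: bystander. Origin under its middle.
Not all that is in view belongs to the job. There is more than one size of the wheel; the job needs the larger.

How it is judged (in metres and radians):
On the way, in this order (a step that is already met when the one before it is completed fails the run):
1. one clip has snapped over the rim while the others have not (z of any of cap_rim_0, cap_rim_1, cap_rim_2 in the frame of wheel below 0.0716 m), for 0.2 s.
2. a second clip has snapped over ((z of each of cap_rim_0, cap_rim_1 in the frame of wheel below 0.0716 m or z of each of cap_rim_1, cap_rim_2 in the frame of wheel below 0.0716 m or z of each of cap_rim_0, cap_rim_2 in the frame of wheel below 0.0716 m)), for 0.2 s.
3. the third clip has snapped over (z of each of cap_rim_0, cap_rim_1, cap_rim_2 in the frame of wheel below 0.0716 m), for 0.2 s.
At the end, for the whole second after the job is handed in: All three clips have snapped over the cap one after another: the rim bead at each clip is within 1.5 mm of its seated height (69.4 mm above the wheel's underside), the cap is at rest, and the wheel lies flat on the bench within 30 mm of where it lay (z of each of cap_rim_0, cap_rim_1, cap_rim_2 in the frame of wheel below 0.0709 m and linear speed of cap below 0.02 m/s and angle between wheel's own z axis and vertical below 0.03 rad and height (world z) of wheel below 0.005 m and distance of wheel from where it was at the start of the episode below 0.03 m); the robot touches nothing.
It fails at once if the cap was lifted off its clips (z of cap in the frame of wheel above 0.084 m).
It fails at once if the wheel was lifted or tipped (height (world z) of wheel above 0.012 m or angle between wheel's own z axis and vertical above 0.12 rad).
It fails at once if the wheel was pushed away by more than 30 mm (distance of wheel from where it was at the start of the episode above 0.03 m).
It fails at once if the cap was struck or forced with more than 80 N (contact force between any of the arm, the fingers and cap above 80 N).
It fails at once if something else on the bench was moved by more than 20 mm or picked up (distance of any of marker_pen, spanner, tape_roll, box_a, box_b from where it was at the start of the episode above 0.02 m).
It also fails if it takes over 48 s, if anything falls off the work surface, if the arm or the gripper's body presses on something with over 40 N, if the wrist force passes 120 N, or if a joint passes its speed limit or range.

ROBOT

A 6-joint arm with a two-finger parallel gripper is mounted at the origin on a cart in front of the work surface, level with it; the furniture and walls round the work are solid. World frame = base frame: x ahead of the robot, y to its left, z up, the work surface at z = 0. Lengths are in mm, angles in rad, forces in N, time in s.
With the tool pointing down it reaches from about 325 to 875 mm from the base axis. Payload 4.4 kg.
Tool frame: the origin (TCP) lies on the centre line of the jaws, within the pads' length; the fingertips stand ahead of it and the grasp point (between the pads) lies 6 mm ahead of it (ctrl.tcp_to_tips is the z of the fingertips in the tool frame, in mm); z points along the fingers, y is the line along which they close (so a half turn about z gives the same grasp; the last joint's range is limited). The gripper opens to 85 mm and grips with 20 to 120 N. Pads are 22 mm wide; open, the fingers measure 114 mm over their backs; the gripper's body (76 mm by 85 mm) begins 54 mm behind the grasp point. The pads swing forward as they close: fully open they stand 13 mm farther back than shut.
Start: joints at [1.137, 0.207, 1.542, -0, 1.393, -0.15], TCP at [161.013, 551.998, 256.282] pointing down, gripper open.
Joint ranges: [-2.73, 2.73], [-0.86, 2.22], [0.23, 2.46], [-1.11, 4.25], [0.08, 2.63], [-2.82, 2.82]. Speed limits (rad/s): [2.79, 2.79, 3.14, 3.14, 3.14, 3.14].

INTERFACE

Orientations are given as a 3x3 rotation matrix whose columns are the frame's x, y, z axes.
In Python, from plant import ctrl, sensors, optics gives the robot as it stands. Calls block until the motion is done:
- ctrl.move_ptp(position, orientation): joint-space move of the TCP to a pose.
- ctrl.move_l(position, rot=None, vel=150, threshold=None): straight line of the TCP; rot=None keeps the orientation; vel is the mean speed in mm/s. With threshold (N) it stops when the force on the tool has changed by that much, and returns True; else False.
- ctrl.set_joints(angles): joint-space move.
- ctrl.gripper_to(opening, force=None): finger opening in mm; force is the grip in N (None keeps the last); returns when the fingers have stopped.
- ctrl.hold(seconds).
- ctrl.solve_ik(position, orientation): joint angles nearest the present ones, or None.
- sensors.read_state(): the state.
- optics.grab_frame(name): name is "side" or "top"; returns (picture, depth): 384x512x3 uint8, red, green, blue; 384x512 float32, mm along the optical axis (not along the pixel's ray), 0 where there is no reading.
- optics.camera_params(name): a dict with "mtx" (3x3 intrinsics, pixels), "k1" (the pictures are not rectified: a ray, as slopes to the right and down, at radius r is drawn at 1 + k1 r^2 times it, then the intrinsics apply), "R" (3x3) and "t" (3): a world point X has camera coordinates R X + t. Camera axes: x right, y down, z forward; pixel columns grow to the right and rows downward; lengths in mm; the calibration is good to about 2 mm. A picture is of the moment at which its call begins. camera_params takes no time and is no camera call.
A pose or a line that the arm cannot do raises ctrl.MotionError and nothing moves.
- ctrl.finish_job(): hands the job in; it is judged then, once.
The state is a dict: "t": time; "q": joint angles; "qvel": joint speeds; "tau": joint torques, N m; "eef_pos": TCP position; "eef_rot": TCP orientation; "force": force on the tool from outside, world axes, zero at the start; "wrist_torque": the same for the moment, N m; "grip_width": finger opening in mm; "grasp_force": force on a finger pad.
Only numpy, scipy, OpenCV 4.12 (cv2) and the standard library are available. Lean on these libraries where they do the work, as an engineer would, in place of code of your own. Each camera call takes 0.05 s, during which the arm holds its last target. There are 200 camera calls.

## Working session

There is one attempt and no reset: what is moved stays moved. The work goes in short steps, each a Python script; the robot and the scene stay as the last script left them, time stands still between calls to the robot, and variables do not carry over. Pictures are saved under pics/ and viewed, at most 10 in all, crops included, and the job is handed in when it is done.

```bash
mkdir -p pics; ls; python3 - <<'E'
from plant import ctrl, sensors, optics
import cv2,numpy as np
for n in("top","side"):
    p,d=optics.grab_frame(n); cv2.imwrite(f"pics/{n}0.png",cv2.cvtColor(p,cv2.COLOR_RGB2BGR)); np.savez(f"{n}0.npz",p=p,d=d)
    print(n,optics.camera_params(n))
s=sensors.read_state();print(s["t"],s["grip_width"],ctrl.tcp_to_tips,s["force"])
E
```

```text
pics
top {'mtx': array([[351.54424503,   0.        , 259.56430163],
       [  0.        , 351.54424503, 193.8387148 ],
       [  0.        ,   0.        ,   1.        ]]), 'k1': 0.006254324882436237, 'R': array([[-0.02078039, -0.99959539, -0.01942263],
       [-0.99732804,  0.02208629, -0.06963458],
       [ 0.07003538,  0.0179237 , -0.99738347]]), 't': array([ 217.42955969,  485.40992635, 1000.33564148])}
side {'mtx': array([[360.07781833,   0.        , 252.20760594],
       [  0.        , 360.07781833, 190.68085476],
       [  0.        ,   0.        ,   1.        ]]), 'k1': -0.020434471793705892, 'R': array([[-0.99927009, -0.03805522,  0.00332959],
       [-0.0275385 ,  0.65721753, -0.75319768],
       [ 0.02647484, -0.75273961, -0.65778581]]), 't': array([ 493.08733794,  -28.44300702, 1192.85513935])}
0.1 85.77041197713577 25.0 [0.27559802 0.30672425 0.95553135]
```

View pics/top0.png

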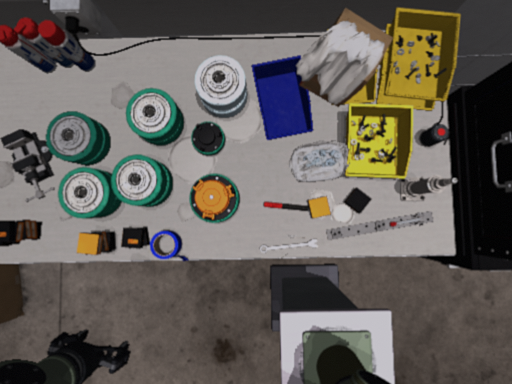

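View pics/side0.png

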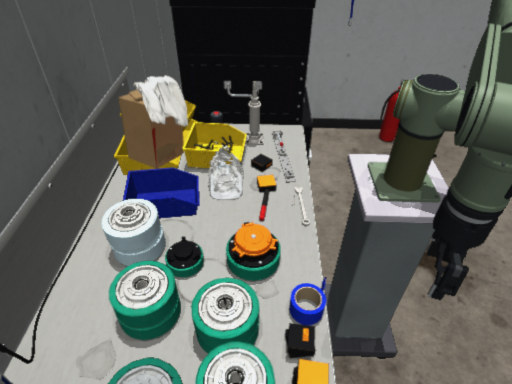

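The top view shows the orange cap on the green wheel at about (215,198), and the side view shows it at (255,245). The other candidates are the small black-hubbed wheel at top (208,138) and the uncapped wheels with silver hubs. Only the one at (215,198) carries the orange cap and is the larger wheel. I'll confirm it with a crop and measure it.

```bash
cat > h.py <<'E'
from plant import ctrl, sensors, optics
import cv2,numpy as np
def rays(n,uv):
    c=optics.camera_params(n);K=c["mtx"];k=c["k1"]
    uv=np.atleast_2d(np.asarray(uv,float))
    d=cv2.undistortPoints(uv[:,None],K,np.array([k,0,0,0.]))[:,0]
    D=np.c_[d,np.ones(len(d))]@c["R"]; return -c["R"].T@c["t"],D
def plane(n,uv,z):
    C,D=rays(n,uv); return C+D*((z-C[2])/D[:,2])[:,None]
def deproj(n,uv,z):  # by depth
    C,D=rays(n,uv); return C+D*np.asarray(z)[:,None]
def project(n,X):
    c=optics.camera_params(n)
    return cv2.projectPoints(np.atleast_2d(np.asarray(X,float)),cv2.Rodrigues(c["R"])[0],c["t"],c["mtx"],np.array([c["k1"],0,0,0.]))[0][:,0]
E
python3 - <<'E'
from h import *
ROI={"top":(180,165,250,235),"side":(215,210,295,285)}
for n,(a,b,c,e) in ROI.items():
    f=np.load(n+"0.npz");p,d=f["p"],f["d"]
    hsv=cv2.cvtColor(p,cv2.COLOR_RGB2HSV);m=cv2.inRange(hsv,(5,140,60),(22,255,255))
    r=np.zeros_like(m);r[b:e,a:c]=m[b:e,a:c]
    cs,_=cv2.findContours(r,0,2);k=max(cs,key=cv2.contourArea)
    M=cv2.moments(k);u=M["m10"]/M["m00"],M["m01"]/M["m00"]
    print(n,u,cv2.contourArea(k),"centroid@z85",plane(n,u,85))
    v,uu=np.nonzero(r);X=deproj(n,np.c_[uu,v],d[v,uu]);ok=d[v,uu]>0;X=X[ok]
    print("depth pts",len(X),np.percentile(X,[5,50,95],axis=0).round(1).tolist())
    if n=="top":
        P=plane(n,k[:,0],80)[:,:2]; c0=P.mean(0)
        for _ in range(5):
            q=P-c0;th=np.arctan2(q[:,1],q[:,0]);R=np.hypot(*q.T)
            A=np.c_[np.ones(len(th)),np.cos(th),np.sin(th),np.cos(3*th),np.sin(3*th)]
            s=np.linalg.lstsq(A,R,rcond=None)[0];c0=c0+s[1:3]
        print("ctr",c0,s,"ear phase deg",np.degrees(np.arctan2(s[4],s[3]))/3)
        o=np.argsort(th);print(np.c_[np.degrees(th[o]),R[o]].round(0).astype(int).tolist())
    # green wheel circle
    g=cv2.inRange(hsv,(60,90,30),(95,255,255));a2=a-5;r=np.zeros_like(g);r[b-5:e+10,a-5:c+5]=g[b-5:e+10,a-5:c+5]
    k=max(cv2.findContours(r,0,2)[0],key=cv2.contourArea);print("green",cv2.fitEllipse(k))
    im=cv2.resize(p[b:e,a:c],None,fx=5,fy=5,interpolation=cv2.INTER_CUBIC);globals()[n]=cv2.resize(im,(390,390))
cv2.imwrite("pics/crop1.png",cv2.cvtColor(np.hstack([top,side]),cv2.COLOR_RGB2BGR))
E
```

```text
top (211.934375958295, 197.1542471634468) 1087.0 centroid@z85 [[479.17086054 335.35010321  85.        ]]
depth pts 1127 [[434.0, 291.7, 59.3], [481.1, 334.7, 91.2], [519.4, 376.3, 95.1]]
ctr [479.6436059  336.22743637] [ 5.11610715e+01 -3.02126015e-07  2.20614048e-07 -3.89826472e+00
  3.09375908e+00] ear phase deg 47.18787218859288
[[-178, 60], [-175, 57], [-174, 49], [-170, 47], [-161, 49], [-157, 48], [-154, 49], [-145, 47], [-142, 49], [-129, 49], [-126, 47], [-117, 49], [-111, 47], [-107, 49], [-94, 47], [-91, 52], [-91, 50], [-88, 58], [-88, 55], [-86, 61], [-83, 61], [-80, 59], [-80, 56], [-76, 54], [-71, 56], [-67, 54], [-64, 55], [-63, 59], [-59, 62], [-55, 51], [-54, 55], [-53, 49], [-39, 49], [-37, 47], [-32, 48], [-29, 47], [-25, 48], [-18, 46], [-14, 48], [-1, 47], [2, 50], [6, 47], [18, 50], [22, 48], [28, 51], [29, 55], [36, 59], [40, 55], [56, 56], [58, 60], [63, 58], [65, 54], [67, 53], [69, 49], [78, 47], [82, 49], [98, 50], [102, 47], [105, 48], [109, 46], [112, 47], [117, 46], [123, 49], [149, 53], [150, 49], [153, 60], [160, 57], [162, 54], [165, 53], [168, 55], [174, 54], [180, 60]]
green ((213.5736541748047, 197.841552734375), (46.71498489379883, 46.97269058227539), 76.5023193359375)
side (252.99779874213831, 240.2204402515723) 1060.0 centroid@z85 [[478.57059238 346.82231     85.        ]]
depth pts 1096 [[434.0, 305.6, 75.9], [479.6, 351.8, 91.0], [519.8, 383.7, 94.9]]
green ((252.59494018554688, 249.01353454589844), (50.56206512451172, 60.38386535644531), 0.04650519788265228)
```

View pics/crop1.png

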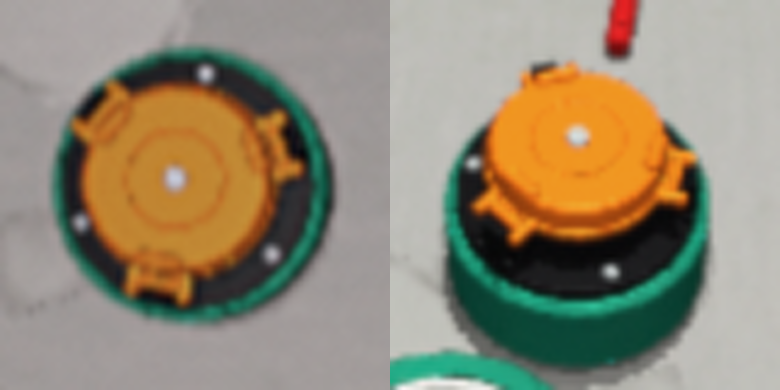

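The crop confirms the target: the orange cap sits on the 140 mm wheel, with ears at about 47°, 167° and -73°. The white centre screw is at top (211.4,197.0) and side (253.4,236). I'll refine the bar positions and press the first one.

```bash
cat > press.py <<'E'
from h import *
def press(c,a,R,z0=130,zmin=85.5,F=32,r=40.5):
    a=np.radians(a);xy=np.array(c)+r*np.array([np.cos(a),np.sin(a)])
    T=ctrl.tcp_to_tips; P=lambda z:[xy[0],xy[1],z+T]
    ctrl.move_l(P(z0),R,vel=150)
    b=sensors.read_state()["force"]; log=[]
    hit=ctrl.move_l(P(97.5),vel=60,threshold=8);print("approach hit",hit)
    z=97.5
    if not hit:
        while z>zmin:
            z-=0.5; ctrl.move_l(P(z),vel=15)
            s=sensors.read_state();f=s["force"]-b;log.append((z,round(s["eef_pos"][2]-T,1),*f.round(1)))
            if np.linalg.norm(f)>F: break
    for l in log: print(*l)
    ctrl.hold(0.3); ctrl.move_l(P(z0),vel=100)
    s=sensors.read_state();print("t",s["t"])
E
python3 - <<'E'
from press import *
Ct,Dt=rays("top",(211.4,197.0));Cs,Ds=rays("side",(253.4,236))
A=np.c_[Dt[0],-Ds[0]];s=np.linalg.lstsq(A,Cs-Ct,rcond=None)[0]
p1=Ct+s[0]*Dt[0];p2=Cs+s[1]*Ds[0];print("screw",p1,p2)
f=np.load("top0.npz");d=f["d"];v,u=np.mgrid[165:235,180:250];v=v.ravel();u=u.ravel()
X=deproj("top",np.c_[u,v],d[v,u]);X=X[(X[:,2]>93.3)&(X[:,2]<99)]
c=((p1+p2)/2)[:2]
q=X[:,:2]-c;th=np.degrees(np.arctan2(q[:,1],q[:,0]));R=np.hypot(*q.T)
for a in(47,167,-73):
    k=(abs((th-a+180)%360-180)<25)&(R>30)&(R<50);print(a,k.sum(),X[k].mean(0))
s=sensors.read_state();print(s["eef_rot"].round(3).tolist())
ctrl.gripper_to(0,40)
print(ctrl.tcp_to_tips)
pos=[c[0],c[1],180];R0=s["eef_rot"]
for y in(0,):
    q=ctrl.solve_ik(pos,R0);print(q)
ctrl.move_ptp(pos,R0);s=sensors.read_state();print(s["t"],s["grip_width"],s["force"],s["eef_pos"])
E
```

```text
screw [479.3779147  336.20686071  88.81113045] [477.97374671 336.25791789  88.72891803]
47 34 [505.69683784 364.36438365  94.7137754 ]
167 28 [442.42257763 344.00908011  95.09337992]
-73 29 [492.60902553 300.26449438  95.14031126]
[[-0.96, 0.28, -0.001], [0.28, 0.96, -0.002], [0.0, -0.002, -1.0]]
25.0
[ 4.65104031e-01  2.99922632e-01  1.59066824e+00 -1.36611965e-03
  1.25265847e+00 -8.21403849e-01]
2.325 0.14338426406944094 [-0.00327922  0.16917755  0.367941  ] [478.12983577 337.17101958 180.32513815]
```

The bars from depth agree with the outline, giving centre (479.5, 336.2) and phase about 47.7°. I'll press the first bar.

```bash
python3 - <<'E'
from press import *
R=np.array([[-0.96,.28,0],[.28,.96,0],[0,0,-1.]])
press((479.5,336.2),47.7,R)
f=optics.grab_frame("top")
E
```

```text
approach hit False
97.0 97.4 1.7 -0.2 0.1
96.5 96.6 1.6 0.4 1.0
96.0 95.9 1.5 -0.4 0.4
95.5 95.4 1.4 0.4 0.4
95.0 95.0 1.2 0.9 0.4
94.5 94.5 1.2 1.4 0.9
94.0 94.0 0.2 0.3 0.7
93.5 93.7 0.5 0.2 1.6
93.0 93.4 -0.7 -0.5 5.5
92.5 92.8 0.1 0.3 3.9
92.0 91.9 1.5 1.4 2.7
91.5 91.0 1.8 -0.3 0.9
91.0 90.3 1.0 -0.1 0.1
90.5 90.3 0.5 -0.1 0.0
90.0 90.0 1.8 0.6 0.1
89.5 89.5 1.7 1.4 0.0
89.0 88.9 0.8 1.7 0.1
88.5 88.5 0.8 1.1 0.3
88.0 88.4 0.5 -0.4 2.7
87.5 88.2 0.1 -1.2 5.5
87.0 88.1 -1.6 -1.3 6.9
86.5 88.1 -1.5 -1.0 7.8
86.0 88.0 -2.6 -2.2 10.6
85.5 88.0 -3.1 -1.8 13.3
t 10.375
```

```bash
cat > check.py <<'E'
from h import *
def check(tag,c=(479.5,336.2),ph=47.7):
    ctrl.move_l([330,400,200],vel=250)
    out={}
    for n in("top","side"):
        p,d=optics.grab_frame(n);m=cv2.inRange(cv2.cvtColor(p,cv2.COLOR_RGB2HSV),(5,140,60),(22,255,255))
        v,u=np.nonzero((m>0)&(d>0));X=deproj(n,np.c_[u,v],d[v,u]);q=X[:,:2]-c;r=np.hypot(*q.T);th=np.degrees(np.arctan2(q[:,1],q[:,0]))
        k=(r<44)&(X[:,2]>75)&(X[:,2]<110)
        D=X[(r<34)&k];A=np.c_[D[:,:2]-c,np.ones(len(D))];s=np.linalg.lstsq(A,D[:,2],rcond=None)[0]
        print(n,"ctr top z",s[2].round(2),"rim z rel:",[round(51*(s[0]*np.cos(np.radians(a))+s[1]*np.sin(np.radians(a)))+s[2],2) for a in(ph,ph+120,ph-120)])
        for a in(ph,ph+120,ph-120):
            b=k&(abs((th-a+180)%360-180)<18)&(r>36)&(r<46); print("  bar",a,X[b,2].size and np.percentile(X[b,2],75).round(2), X[b&(X[:,2]>np.percentile(X[b,2],50))].mean(0).round(1))
        out[n]=p
    a=cv2.resize(out["top"][165:235,180:250],(390,390),interpolation=2);b=cv2.resize(out["side"][210:285,215:295],(390,390),interpolation=2)
    cv2.imwrite(f"pics/{tag}.png",cv2.cvtColor(np.hstack([a,b]),cv2.COLOR_RGB2BGR));print(sensors.read_state()["t"])
E
python3 -c "
from check import *
check('c2')"
```

```text
top ctr top z 89.35 rim z rel: [np.float64(83.86), np.float64(92.03), np.float64(92.17)]
  bar 47.7 88.98 [508.7 364.7  89.1]
  bar 167.7 95.49 [442.2 346.5  96. ]
  bar -72.3 95.75 [494.9 299.4  95.8]
side ctr top z 89.25 rim z rel: [np.float64(83.46), np.float64(91.7), np.float64(92.57)]
  bar 47.7 88.0 [505.6 367.7  88.6]
  bar 167.7 95.42 [440.1 346.5  95.6]
  bar -72.3 95.34 [493.6 301.3  95.3]
11.4167
```

View pics/c2.png

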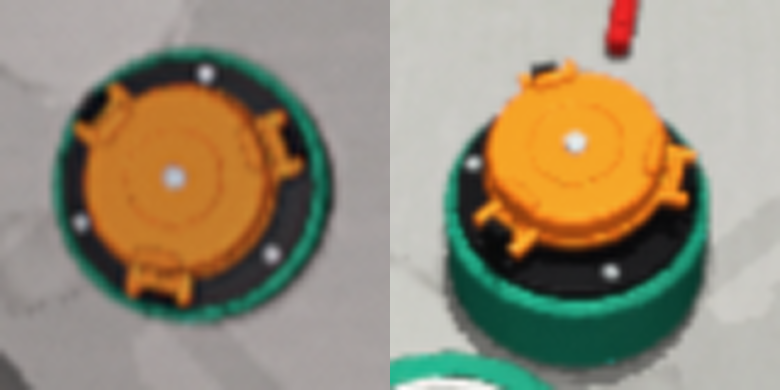

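The bar at 47.7° is down, with its clip (crop about (95,105)) showing in the ear. The other two still sit at starting height. Next I'll press the second bar and check it.

```bash
python3 - <<'E'
from press import *
from check import check
R=np.array([[-0.96,.28,0],[.28,.96,0],[0,0,-1.]])
press((479.5,336.2),167.7,R,zmin=84.5)
check("c3")
E
```

```text
approach hit False
97.0 97.4 -0.6 -0.5 -0.6
96.5 96.6 -1.2 -0.7 0.5
96.0 96.0 -0.2 0.5 -0.4
95.5 95.5 -0.7 0.2 0.3
95.0 95.1 -0.8 -1.1 -0.1
94.5 94.7 -0.8 -1.2 2.7
94.0 94.3 -0.7 -1.6 2.6
93.5 93.8 -0.7 -1.3 4.8
93.0 93.3 0.1 -0.5 5.4
92.5 92.5 0.1 -0.9 3.2
92.0 91.4 0.1 0.0 1.3
91.5 90.7 -0.0 -0.5 -0.0
91.0 90.7 -0.7 -0.8 0.4
90.5 90.4 -0.2 -1.0 -0.2
90.0 90.0 -1.2 -1.1 0.2
89.5 89.5 -0.1 -0.7 0.0
89.0 89.0 0.0 -0.6 -0.1
88.5 88.7 -0.9 -0.9 2.2
88.0 88.5 -2.8 -1.5 4.7
87.5 88.3 -3.0 -2.7 6.7
87.0 88.2 -3.0 -1.9 9.2
86.5 88.1 -4.5 -2.6 11.1
86.0 88.0 -5.2 -3.1 13.6
85.5 87.9 -6.3 -3.9 16.1
85.0 87.8 -7.0 -3.3 17.9
84.5 87.7 -6.6 -4.2 19.9
t 20.5417
top ctr top z 86.75 rim z rel: [np.float64(84.21), np.float64(84.23), np.float64(91.82)]
  bar 47.7 88.62 [507.2 366.6  89.2]
  bar 167.7 89.82 [440.8 343.3  90.2]
  bar -72.3 95.16 [495.1 299.9  95.2]
side ctr top z 86.96 rim z rel: [np.float64(84.25), np.float64(84.06), np.float64(92.58)]
  bar 47.7 88.87 [508.2 365.8  89.3]
  bar 167.7 88.49 [439.4 344.9  88.8]
  bar -72.3 95.04 [493.8 302.   95.2]
21.3167
```

Two clips are seated and one is still up. I'll press the third.

```bash
python3 - <<'E'
from press import *
from check import check
R=np.array([[-0.96,.28,0],[.28,.96,0],[0,0,-1.]])
press((479.5,336.2),-72.3,R,zmin=84.5)
check("c4")
E
```

```text
approach hit False
97.0 97.4 0.2 -0.9 -0.5
96.5 96.6 0.1 -1.6 -0.4
96.0 95.9 -0.5 -0.7 -0.4
95.5 95.4 -1.4 -0.9 -0.1
95.0 94.9 0.2 -0.4 -0.0
94.5 94.5 -0.2 -0.2 -0.2
94.0 94.1 -0.3 -0.8 0.1
93.5 93.8 -0.4 -0.6 2.2
93.0 93.4 -0.2 -1.1 4.3
92.5 93.0 -1.8 -1.2 4.5
92.0 92.6 -2.6 0.1 5.0
91.5 92.4 -1.3 -0.7 6.5
91.0 91.7 -2.2 -1.5 5.5
90.5 89.8 -0.0 -1.1 -1.5
90.0 89.5 -0.2 -1.2 -0.1
89.5 89.4 -0.5 -0.9 -0.1
89.0 89.0 -1.1 -0.5 -0.2
88.5 88.5 -0.2 0.4 -0.8
88.0 88.0 -0.6 -0.5 -0.2
87.5 87.5 0.4 -0.2 -0.3
87.0 87.4 -1.0 -0.5 2.5
86.5 87.3 -2.3 -0.2 5.3
86.0 87.2 -3.3 -1.1 8.5
85.5 87.1 -4.2 -2.2 9.7
85.0 87.1 -5.4 -3.0 11.9
84.5 87.0 -6.5 -3.4 15.0
t 30.875
top ctr top z 83.68 rim z rel: [np.float64(83.38), np.float64(84.05), np.float64(83.61)]
  bar 47.7 89.09 [508.4 364.5  88.9]
  bar 167.7 87.25 [440.9 345.   87.8]
  bar -72.3 88.88 [494.1 299.1  89. ]
side ctr top z 83.8 rim z rel: [np.float64(83.51), np.float64(83.6), np.float64(84.29)]
  bar 47.7 88.56 [504.8 369.8  88.7]
  bar 167.7 88.13 [439.8 346.5  87.9]
  bar -72.3 88.11 [492.5 301.6  88.9]
31.9083
```

View pics/c4.png

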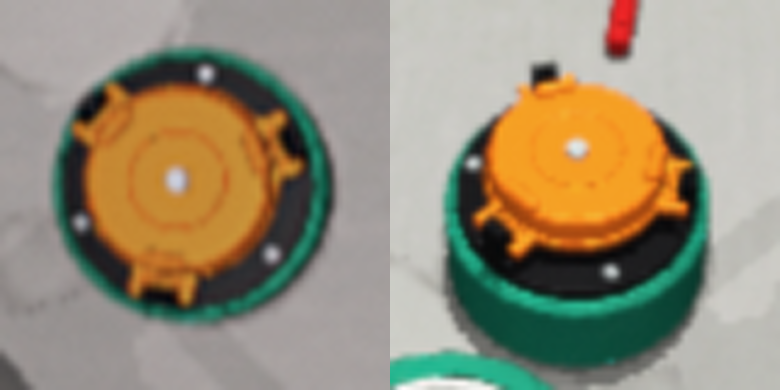

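The cap is level at its home height (top at 83.7 mm). All three clips stand above the rim, and the wheel has not moved.

```bash
python3 -c "
from plant import ctrl
print(ctrl.finish_job())"
```

```text
the job is handed in; nothing more can be done
None
```

I pressed the three clips over the cap one at a time; by the cameras it sits flush all round and the wheel has not moved, and I handed the job in (no verdict was returned).

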